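Couple the draw hook and pull the sample slide out

ROBOT

A 6-joint arm with a two-finger parallel gripper is mounted at the origin on a cart in front of the work surface, level with it; the furniture and walls round the work are solid. World frame = base frame: x ahead of the robot, y to its left, z up, the work surface at z = 0. Lengths are in mm, angles in rad, forces in N, time in s.
With the tool pointing down it reaches from about 350 to 875 mm from the base axis. Payload 4.2 kg.
Tool frame: the origin (TCP) lies midway between the tips of the shut fingers; the grasp point (between the pads) lies 19 mm behind it; z points along the fingers, y is the line along which they close (so a half turn about z gives the same grasp; the last joint's range is limited). The gripper opens to 85 mm and grips with 20 to 120 N. Pads are 22 mm wide; open, the fingers measure 114 mm over their backs; the gripper's body (76 mm by 85 mm) begins 54 mm behind the grasp point. The pads swing forward as they close: fully open they stand 13 mm farther back than shut.
Start: joints at [-0.904, 0.385, 0.008, 0, -1.194, -0.259], TCP at [247.882, -573.719, 231.312] pointing down, gripper open.
Joint ranges: [-3.14, 3.14], [-1.21, 2.06], [-1.07, 1.41], [-3.16, 2.05], [-2.99, -0.16], [-3.1, 3.1]. Speed limits (rad/s): [2.79, 2.79, 3.14, 3.14, 3.14, 3.14].

INTERFACE

Orientations are given as a unit quaternion [x, y, z, w].
In Python, from bench import arm gives the robot as it stands.
- The arm moves only by the tool send_rows, never from a script. Its argument "targets" is a list of rows, each an object of numbers: "gripper": the gripper command: -1 is fully open, 1 is shut, values between are in proportion; "x", "y", "z": the shift along the tool's x, y, z in cm; "ax", "ay", "az": the turn, a rotation vector about the tool's x, y, z in degrees. A call has 1 to 5 rows; each row shifts and turns the commanded pose from where the row before left it, along the tool's axes as they then stand; what a row does not reach is not made up. A row lasts 1/12 s, in which the tool goes at most 41.7 mm and 7.16 degrees, less where a joint would pass 70% of its speed; a pose out of reach is approached as far as the arm can. A call is refused whole if a number of a shift passes 4.17 or a number of a turn 7.16, either way. A call with a gripper value outside its range is refused whole. The fingers move at their own pace and stop on an object; the grip force is fixed at half the most. Time passes only in rows, so rows that do not move let the fingers close. It gives the time, the measured TCP pose, the force, the opening and the grip force at its end, in the units of the state.
- arm.read_state(): the state, without advancing time (a new reading comes with each control period).
- arm.get_image(name): name is "side" or "top" or "wrist"; returns (picture, depth): 384x512x3 uint8, red, green, blue; 384x512 float32, mm along the optical axis (not along the pixel's ray), 0 where there is no reading.
- arm.camera_model(name): a dict with "fx", "fy", "cx", "cy" (pixels), "distortion" ([k1, k2, p1, p2, k3] as OpenCV has them; the pictures are not rectified), "cam_to_world" (4x4, takes a point from camera to world coordinates). Camera axes: x right, y down, z forward; pixel columns grow to the right and rows downward; lengths in mm; the calibration is good to about 2 mm. A picture is of the moment at which its call begins: read the wrist's pose just before it. camera_model takes no time and is no camera call; for the wrist camera it gives the pose at the moment of the call.
- arm.job_done(): hands the job in; it is judged then, once.
Trained networks look in the newest picture that a camera, given by its name, has taken for a name from the list of things; names that differ only in an ending like _2 or _b are one class to them, and where a whole thing is asked for, a point or a joint stands for the part that bears it (a point fixed in the world has none). Each returns a list of dicts, best first, with "score" (0 to 1); they miss things now and then, are a little off and sometimes report something else, mostly with a low value. They report only what shows in the picture. A call takes as long as a camera call.
- arm.boxes_of(camera, thing): "rect" ([left, top, width, height] in pixels, round what is visible of it).
The state is a dict: "clock": time; "joints": joint angles; "joint_vel": joint speeds; "joint_efforts": joint torques, N m; "position": TCP position; "ee_rot": TCP orientation; "contact_force": force on the tool from outside, world axes, zero at the start; "wrist_torque": the same for the moment, N m; "gripper_width": finger opening in mm; "grasp_force": force on a finger pad.
Only numpy, scipy, OpenCV 4.12 (cv2) and the standard library are available. Lean on these libraries where they do the work, as an engineer would, in place of code of your own. Each camera call takes 0.05 s, during which the arm holds its last target. There are 200 camera calls.

TASK

Take the draw hook, push its mouth onto the headed pin at the front of the sample slide until the sprung latch snaps shut behind the pin, then use the hook to draw the slide all the way out to its stop and let go, leaving the hook coupled and lying flat on the bench. Feel for the pin and work gently, pressing or pulling with no more than about 20 N; touch the slide and its chamber only with the hook, and leave the other things where they are.

Things in the scene. Friction and masses are not known exactly. Their poses are not given: they have to be found in the camera images.
- hook: Draw hook lying flat, 0.28 to 0.45 kg. Origin: under the middle of its handle; x ahead to the mouth, y left, z up. Upright black handle 44 (x) x 24 (y) mm, top at z 62 mm, on a steel foot 56 x 40 x 6 mm (x -32 to 24). Steel jaws at z 17 to 31 mm, x 44 to 95.5: two arms 13 mm wide, inner faces at y +-7.5 mm, ending in blunt noses with corners of radius 2.5 mm.
- hook_grip (a point): Where to pinch the hook's handle, across its 24 mm (y): on the handle's axis, 46 mm above the underside. Axes as the hook's.
- hook_seat (a point): Where the axis of a fully seated pin stands in the hook: x 50 mm, y 0, z 24 mm of the hook. Axes as the hook's. The pin's axis, when off-centre, hits the noses about 51 mm ahead (+x) of this point; when centred, the shut latch 34 mm ahead. The latch snaps shut once it is within 3 mm. Pulled back, the shut latch then holds the pin's axis about 15 mm ahead.
- latch (a joint): Sprung latch across the hook's mouth, hinged in the left (+y) jaw: 0 rad = shut (its stop; it cannot swing outward), up to 1.12 rad = folded inward. A pin pushed into the mouth folds it with about 5 to 10 N; it snaps back to 0 by its spring.
- chamber: Grey measuring chamber fixed to the bench, 110 mm wide, 85 mm high; origin on the bench, x to the back along the slide, y left. Its open front is at x -44 mm, its back at x 100 mm. The slide, a flat tongue 56 mm wide, top at z 12 mm, sticks out of the front, ending at x -116 mm when in; a rack of vials stands on it just inside the chamber.
- slot_mid (a point): Middle of the window in the slide's top (z 12 mm), 16 mm from its front end; moves with it, axes as the chamber's. An upright headed pin 12 mm thick is clamped in it up to 7 mm off along x and 12 mm off along y: not measured, different each time; find it by feel or sight. Its head, 19 mm wide, 31 to 37 mm above the window, is too wide for the throat: enter level from the front.
- sled (a joint): Travel of the slide, m: 0 = in, against its rear stop (its start), 0.080 = fully out towards the chamber's -x, against its front stop. It drags with about 3 N and stays where it is left.
- timer: Small white lab timer lying loose, 60 x 62 x 19 mm. To be left alone.
- small_beaker: Small empty beaker, 46 mm wide, 50 mm high, loose. To be left alone.
- packet: Small flat carton, 34 x 85 x 14 mm, loose. To be left alone.
- carboy: Big blue-tinted carboy standing fixed on the bench between the hook and the chamber, about 200 mm wide and 300 mm high; origin under its middle. Carry the hook round it on the robot's side.

How it is judged:
By the outcome, as a careful person would: the job done as asked, in the order asked, and still so for the second after the job is handed in, with the robot touching nothing.
It also fails if it takes over 72 s, if anything falls off the work surface, if the arm or the gripper's body presses on something with over 40 N, if the wrist force passes 120 N, or if a joint passes its speed limit or range.

## Working session

There is one attempt and no reset: what is moved stays moved. The work goes in short steps, Python scripts to look and compute and a tool call to move; the robot and the scene stay as the last step left them, time stands still between calls to the robot, and variables do not carry over. Pictures are saved under pics/ and viewed, at most 10 in all, crops included, and the job is handed in when it is done.

Besides the shell and the picture viewer there is one more tool, called after "Request:" in YAML: its name, and indented under it one key for each argument. send_rows: Moves the arm, as the interface text tells. Its arguments: {"type":"object","properties":{"targets":{"type":"array"}},"required":["targets"]}

```bash
ls; mkdir -p pics; cat > h.py <<'E'
import numpy as np, cv2
from bench import arm
def snap(n,f=None):
    m=arm.camera_model(n); p,d=arm.get_image(n)
    if f: cv2.imwrite(f'pics/{f}.png',p[...,::-1])
    return p,d,m
def rays(m,uv):
    K=np.array([[m['fx'],0,m['cx']],[0,m['fy'],m['cy']],[0,0,1]])
    return cv2.undistortPoints(np.array(uv,float).reshape(-1,1,2),K,np.array(m['distortion'])).reshape(-1,2)
def cloud(d,m):
    v,u=np.mgrid[0:384,0:512]; r=rays(m,np.stack([u,v],-1).reshape(-1,2)).reshape(384,512,2)
    c=np.dstack([r[...,0]*d,r[...,1]*d,d]); T=np.array(m['cam_to_world'])
    w=c@T[:3,:3].T+T[:3,3]; w[d<=0]=np.nan; return w
def atz(m,uv,z):
    r=rays(m,uv); T=np.array(m['cam_to_world']); o=T[:3,3]
    D=np.c_[r,np.ones(len(r))]@T[:3,:3].T
    return o+D*((z-o[2])/D[:,2])[:,None]
E
python3 - <<'E'
from h import *
ps=[]
for n in('top','side'):
    p,d,m=snap(n); w=cloud(d,m); np.savez(f'{n}.npz',p=p,d=d,w=w); ps.append(p)
    print(n,np.round(m['cam_to_world'],2).tolist(),m['fx'])
    for t in('hook','chamber','slot_mid','timer','small_beaker','packet','carboy'):
        for b in arm.boxes_of(n,t)[:2]:
            l,tp,W,H=map(int,b['rect']); c=w[tp+H//2,l+W//2]
            print(t,round(b['score'],2),[l,tp,W,H],np.round(c))
    cv2.imwrite(f'pics/{n}0.png',p[...,::-1])
print(arm.read_state())
E
```

```text
pics
top [[0.01, -0.99, 0.16, 372.56], [-1.0, -0.0, 0.02, 142.36], [-0.02, -0.16, -0.99, 1131.56], [0.0, 0.0, 0.0, 1.0]] 374.9284220725453
hook 0.77 [322, 203, 17, 45] [463. -33.  26.]
chamber 0.78 [161, 111, 45, 81] [672. 400.  81.]
slot_mid 0.62 [175, 164, 24, 34] [596. 400.  12.]
small_beaker 0.74 [127, 196, 21, 13] [530. 555.  11.]
packet 0.68 [385, 246, 28, 18] [ 374. -241.   11.]
side [[-0.99, -0.06, 0.1, 424.05], [-0.11, 0.54, -0.84, 1260.1], [0.0, -0.84, -0.54, 760.86], [0.0, 0.0, 0.0, 1.0]] 348.43948321954105
hook 0.72 [270, 172, 28, 13] [454. -26.  28.]
chamber 0.85 [176, 216, 70, 44] [654. 461.  82.]
slot_mid 0.79 [220, 233, 25, 15] [606. 381.  12.]
slot_mid 0.21 [282, 205, 16, 11] [421. 191.  16.]
timer 0.75 [283, 203, 15, 12] [421. 186.  17.]
small_beaker 0.66 [243, 265, 14, 22] [521. 571.  48.]
packet 0.39 [298, 156, 10, 7] [ 373. -242.   15.]
{'clock': 0.8, 'joints': array([-9.04389438e-01,  3.84671321e-01,  7.91259712e-03, -6.86968854e-06,
       -1.19402112e+00, -2.58533868e-01]), 'joint_vel': array([ 0.00123342,  0.00164932,  0.00044215, -0.00047253, -0.00021352,
        0.0006359 ]), 'joint_efforts': array([ 3.59674996e-04, -3.92030632e+01,  1.88610739e+01,  4.19037715e+00,
       -2.17580578e-04,  8.49828666e-06]), 'position': array([ 247.8876837 , -573.71304677,  231.33332433]), 'ee_rot': array([-2.02524586e-01,  9.79277178e-01, -5.95155564e-06,  6.53583884e-06]), 'contact_force': array([ 0.11949885, -0.08262477, -0.27346093]), 'wrist_torque': array([-0.00622117,  0.01722832,  0.01303717]), 'grasp_force': 0.0, 'gripper_width': 85.53246618961386}
```

```bash
python3 - <<'E'
import numpy as np,cv2
p=np.load('top.npz')['p']; cv2.imwrite('pics/top1.png',cv2.resize(p[90:290,100:440,::-1],None,fx=2.3,fy=2.3,interpolation=cv2.INTER_CUBIC))
w=np.load('top.npz')['w']
# hook points
s=w[190:260,310:350].reshape(-1,3); 
for a,b in((12,40),(50,75)):
    q=s[(s[:,2]>a)&(s[:,2]<b)]; r=cv2.minAreaRect(q[:,:2].astype(np.float32)); print('hook',a,len(q),np.median(q,0),r)
s=w[100:205,150:215].reshape(-1,3)
for a,b in((75,95),(8,16),(30,55)):
    q=s[(s[:,2]>a)&(s[:,2]<b)]; r=cv2.minAreaRect(q[:,:2].astype(np.float32)); print('ch',a,len(q),q[:,:2].mean(0),r,q.min(0),q.max(0))
w=np.load('side.npz')['w']; s=w[165:190,262:305].reshape(-1,3)
for a,b in((12,40),(50,75)):
    q=s[(s[:,2]>a)&(s[:,2]<b)]; r=cv2.minAreaRect(q[:,:2].astype(np.float32)); print('hookside',a,len(q),np.median(q,0),r)
s=w.reshape(-1,3);q=s[(s[:,2]>100)&(s[:,1]<500)&(s[:,1]>-100)&(s[:,0]>250)&(s[:,0]<1000)];print('carboy',q.min(0),q.max(0))
E
```

```text
hook 12 297 [486.26714613 -32.685316    29.9754597 ] ((471.1128845214844, -37.42167663574219), (115.48834991455078, 42.60440444946289), 7.688159465789795)
hook 50 140 [431.54562732 -40.89705769  61.27149658] ((432.9045715332031, -41.95795440673828), (44.32483673095703, 24.150724411010742), 7.173520088195801)
ch 75 1802 [698.98290148 407.36293356] ((702.1406860351562, 409.028564453125), (147.90394592285156, 112.48101806640625), 5.585854530334473) [624.27431539 346.70715762  75.49586609] [779.70089695 467.88608369  92.26283853]
ch 8 459 [607.39642151 398.55534897] ((714.792724609375, 435.8884582519531), (188.86648559570312, 312.651611328125), 83.75520324707031) [555.35614627 325.36312277   8.0913916 ] [859.96435345 527.51334414  15.99578643]
ch 30 242 [748.05795269 429.88022523] ((716.5545654296875, 411.2930603027344), (305.71295166015625, 128.4691925048828), 14.528178215026855) [564.67835871 348.42575373  30.00543885] [851.94540046 511.81865036  54.94193172]
hookside 12 259 [488.7237875  -34.581639    27.17950587] ((483.1152038574219, -78.3373794555664), (116.11438751220703, 143.78773498535156), 18.514429092407227)
hookside 50 50 [426.39108737 -32.96201624  59.23333291] ((426.44500732421875, -38.50391387939453), (42.104156494140625, 30.306541442871094), 2.1490726470947266)
carboy [250.06211669 -99.52567848 100.00637667] [979.91861809 499.85767258 720.93101069]
```

View pics/top1.png

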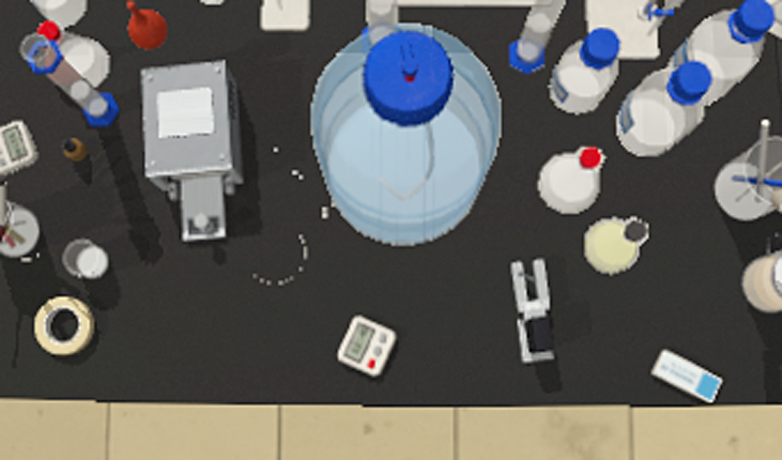

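View pics/side0.png

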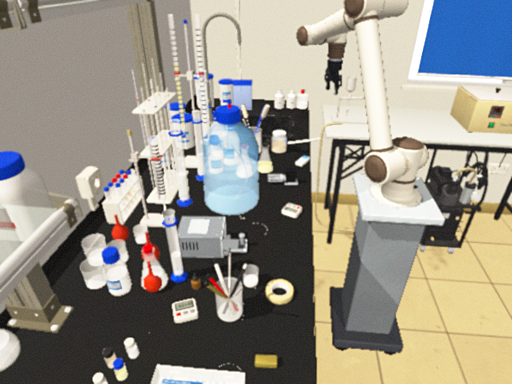

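The top view shows the hook at crop (533,310) with its mouth towards +x, and the slide's pin near (207,218). The hook handle is at about (433,-42) with yaw 7.5°. The chamber yaw is about 5.6° and slot_mid is at about (574,396). These agree with the given sizes, so I'll move now.

Request:
send_rows:
  targets:
    - {"az": 5.3,"gripper": -1}
    - {"az": 5.3,"gripper": -1}
    - {"az": 5.3,"gripper": -1}
    - {"x": -1.8,"y": 3.6,"z": 0.4,"gripper": -1}
    - {"x": -1.8,"y": 3.6,"z": 0.4,"gripper": -1}

```text
$.targets[0]: bad value
```

Request:
send_rows:
  targets:
    - {"x": -1.8,"y": 3.6,"z": 0.4,"gripper": -1}
    - {"x": -1.8,"y": 3.6,"z": 0.4,"gripper": -1}
    - {"x": -1.8,"y": 3.6,"z": 0.4,"gripper": -1}
    - {"x": -1.8,"y": 3.6,"z": 0.4,"gripper": -1}
    - {"x": -1.8,"y": 3.6,"z": 0.4,"gripper": -1}

```text
$.targets[0]: bad value
```

Request:
send_rows:
  targets:
    - {"x": -1.8,"y": 3.6,"z": 0.4,"gripper": -1}
    - {"x": -1.8,"y": 3.6,"z": 0.4,"gripper": -1}
    - {"x": -1.8,"y": 3.6,"z": 0.4,"gripper": -1}
    - {"x": -1.8,"y": 3.6,"z": 0.4,"gripper": -1}
    - {"x": -1.8,"y": 3.6,"z": 0.4,"gripper": -1}

```text
$.targets[0]: bad value
```

Request:
send_rows:
  targets:
    - {"x": -1.8,"y": 3.6,"z": 0.4,"gripper": -1}
    - {"x": -1.8,"y": 3.6,"z": 0.4,"gripper": -1}
    - {"gripper": -1}
    - {"gripper": -1}

```text
$.targets[0]: bad value
```

```bash
cat >> h.py <<'E'
from scipy.spatial.transform import Rotation as Ro
def plan(x,y,z,yaw):  # yaw of hook x (deg); tool x is opposite
    s=arm.read_state(); R=Ro.from_quat(s['ee_rot']).as_matrix()
    cur=np.degrees(np.arctan2(-R[1,0],-R[0,0])); c,sn=np.cos(np.radians(yaw)),np.sin(np.radians(yaw))
    Rt=np.array([[-c,-sn,0],[-sn,c,0],[0,0,-1]])
    d=np.array([x,y,z])-s['position']
    print('pos',s['position'].round(1),'yaw',round(cur,2),'tilt',R[:,2].round(3),'az',round(-(yaw-cur),2),'shift cm after turn',(Rt.T@d/10).round(2),'before',(R.T@d/10).round(2),'F',s['contact_force'].round(1),'w',round(s['gripper_width'],1),'t',round(s['clock'],2))
E
python3 - <<'E'
from h import *
p,d,m=snap('wrist','w1'); w=cloud(d,m)
print(np.round(m['cam_to_world'],2).tolist(),arm.boxes_of('wrist','hook')[:1])
s=w.reshape(-1,3)
s=s[(abs(s[:,0]-470)<90)&(abs(s[:,1]+38)<60)]
for a,b in((12,40),(56,68)):
    q=s[(s[:,2]>a)&(s[:,2]<b)]; print(a,len(q),np.median(q[:,2]),cv2.minAreaRect(q[:,:2].astype(np.float32)))
plan(433,-42,27,7.5)
t=np.load('top.npz')['w'].reshape(-1,3); q=t[(t[:,2]>30)&(abs(t[:,1]-100)<130)&(t[:,0]>300)&(t[:,0]<900)]; print('carboy top',q.min(0),q.max(0))
E
```

```text
[[-0.4, 0.87, 0.28, 175.71], [0.92, 0.38, 0.12, -605.23], [-0.0, 0.3, -0.95, 374.53], [0.0, 0.0, 0.0, 1.0]] []
12 0 nan ((0.0, 0.0), (0.0, 0.0), 0.0)
56 0 nan ((0.0, 0.0), (0.0, 0.0), 0.0)
pos [ 247.9 -573.7  231.3] yaw 23.37 tilt [-0. -0. -1.] az 15.87 shift cm after turn [-25.29  50.3   20.43] before [-38.08  41.47  20.43] F [-1.1  0.9  0.1] w 85.3 t 0.9
carboy top [432.35598042 -29.95830979  30.00621117] [899.96161729 229.76870759 408.03060338]
  return _methods._mean(a, axis=axis, dtype=dtype,
  ret = ret.dtype.type(ret / rcount)
```

View pics/w1.png

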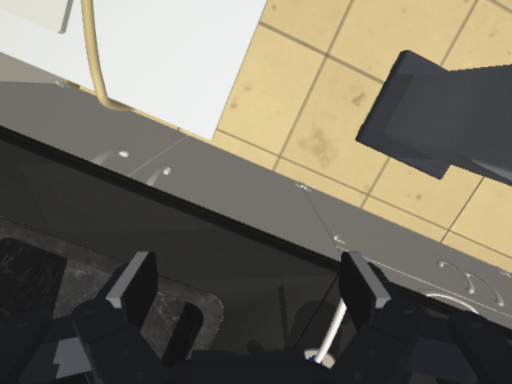

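The rows were refused, probably because every field has to be given. The wrist picture from the start pose shows only floor and the bench edge (fingers at rows 250-380). I'll resend with all the fields.

Request:
send_rows:
  targets:
    - {"x": 0,"y": 0,"z": 0,"ax": 0,"ay": 0,"az": 5.3,"gripper": -1}
    - {"x": 0,"y": 0,"z": 0,"ax": 0,"ay": 0,"az": 5.3,"gripper": -1}
    - {"x": 0,"y": 0,"z": 0,"ax": 0,"ay": 0,"az": 5.3,"gripper": -1}
    - {"x": -1.8,"y": 3.6,"z": 0.4,"ax": 0,"ay": 0,"az": 0,"gripper": -1}
    - {"x": -1.8,"y": 3.6,"z": 0.4,"ax": 0,"ay": 0,"az": 0,"gripper": -1}

```text
clock: 1.32
position: [273.9, -497.9, 222.4]
ee_rot: [-0.063, 0.998, 0.0, -0.0]
contact_force: [0.6, 0.8, -0.2]
gripper_width: 85.6
grasp_force: 0.0
```

Request:
send_rows:
  targets:
    - {"x": -1.8,"y": 3.6,"z": 0.4,"ax": 0,"ay": 0,"az": 0,"gripper": -1}
    - {"x": -1.8,"y": 3.6,"z": 0.4,"ax": 0,"ay": 0,"az": 0,"gripper": -1}
    - {"x": -1.8,"y": 3.6,"z": 0.4,"ax": 0,"ay": 0,"az": 0,"gripper": -1}
    - {"x": -1.8,"y": 3.6,"z": 0.4,"ax": 0,"ay": 0,"az": 0,"gripper": -1}
    - {"x": -1.8,"y": 3.6,"z": 0.4,"ax": 0,"ay": 0,"az": 0,"gripper": -1}

```text
clock: 1.73
position: [340.3, -305.8, 203.4]
ee_rot: [-0.065, 0.998, -0.0, 0.0]
contact_force: [0.6, -0.3, 1.0]
gripper_width: 85.5
grasp_force: 0.0
```

Request:
send_rows:
  targets:
    - {"x": -1.8,"y": 3.6,"z": 0.4,"ax": 0,"ay": 0,"az": 0,"gripper": -1}
    - {"x": -1.8,"y": 3.6,"z": 0.4,"ax": 0,"ay": 0,"az": 0,"gripper": -1}
    - {"x": -1.8,"y": 3.6,"z": 0.4,"ax": 0,"ay": 0,"az": 0,"gripper": -1}
    - {"x": -1.8,"y": 3.6,"z": 0.4,"ax": 0,"ay": 0,"az": 0,"gripper": -1}
    - {"x": -1.8,"y": 3.6,"z": 0.4,"ax": 0,"ay": 0,"az": 0,"gripper": -1}

```text
clock: 2.15
position: [406.2, -115.4, 183.7]
ee_rot: [-0.065, 0.998, -0.0, 0.001]
contact_force: [1.9, -0.4, -0.3]
gripper_width: 85.3
grasp_force: 0.0
```

Request:
send_rows:
  targets:
    - {"x": -1.8,"y": 3.6,"z": 0.4,"ax": 0,"ay": 0,"az": 0,"gripper": -1}
    - {"x": -1.8,"y": 3.6,"z": 0.4,"ax": 0,"ay": 0,"az": 0,"gripper": -1}
    - {"x": 0,"y": 0,"z": 0,"ax": 0,"ay": 0,"az": 0,"gripper": -1}
    - {"x": 0,"y": 0,"z": 0,"ax": 0,"ay": 0,"az": 0,"gripper": -1}

```text
clock: 2.48
position: [432.8, -39.4, 175.3]
ee_rot: [-0.067, 0.998, -0.0, -0.0]
contact_force: [-0.7, 0.2, -0.2]
gripper_width: 85.5
grasp_force: 0.0
```

```bash

python3 - <<'E'
from h import *
p,d,m=snap('wrist','w2'); w=cloud(d,m)
print(np.round(m['cam_to_world'],2).tolist(),arm.boxes_of('wrist','hook')[:1])
s=w.reshape(-1,3)
s=s[(abs(s[:,0]-470)<90)&(abs(s[:,1]+38)<60)]
for a,b in((12,40),(56,68)):
    q=s[(s[:,2]>a)&(s[:,2]<b)]; print(a,len(q),np.median(q[:,2]),cv2.minAreaRect(q[:,:2].astype(np.float32)))
plan(433,-42,27,7.5)
E
```

```text
[[-0.13, 0.94, 0.3, 354.97], [0.99, 0.13, 0.04, -50.53], [-0.0, 0.3, -0.95, 318.49], [0.0, 0.0, 0.0, 1.0]] [{'rect': [222.2, 141.8, 45.7, 124.3], 'score': 0.75}]
12 1988 31.55236329135937 ((467.9861145019531, -38.75876235961914), (118.54962921142578, 41.121734619140625), 6.929969310760498)
56 1400 62.44603980299766 ((431.2625732421875, -43.094322204589844), (44.49842071533203, 23.548538208007812), 6.846401691436768)
pos [432.  -41.4 175.3] yaw 7.48 tilt [-0. -0. -1.] az -0.02 shift cm after turn [-0.09 -0.07 14.83] before [-0.1  -0.07 14.83] F [ 0.6 -0.1 -0.9] w 85.3 t 2.58
```

View pics/w2.png

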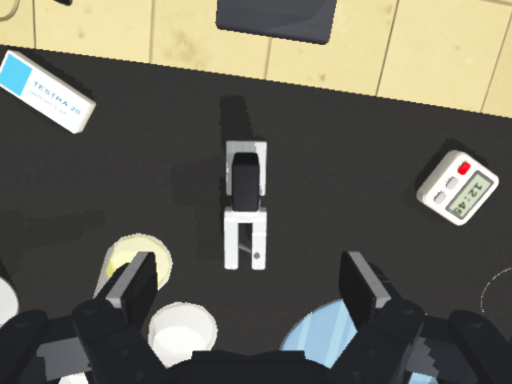

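The hook is clearly centred between the open fingers, with its handle at (246,182) px and jaws down to row 268. Fitted pose: (431.3,-43), yaw 7°. Descending to grasp.

Request:
send_rows:
  targets:
    - {"x": 0,"y": -0.15,"z": 3.8,"ax": 0,"ay": 0,"az": 0.5,"gripper": -1}
    - {"x": 0,"y": 0,"z": 3.8,"ax": 0,"ay": 0,"az": 0,"gripper": -1}
    - {"x": 0,"y": 0,"z": 3.8,"ax": 0,"ay": 0,"az": 0,"gripper": -1}
    - {"x": 0,"y": 0,"z": 2.5,"ax": 0,"ay": 0,"az": 0,"gripper": -1}
    - {"x": 0,"y": 0,"z": 0.9,"ax": 0,"ay": 0,"az": 0,"gripper": -1}

```text
clock: 3.0
position: [429.4, -45.0, 24.1]
ee_rot: [-0.059, 0.998, -0.001, -0.004]
contact_force: [-0.6, 0.1, -0.4]
gripper_width: 85.7
grasp_force: 0.0
```

Request:
send_rows:
  targets:
    - {"x": 0,"y": 0,"z": 0,"ax": 0,"ay": 0,"az": 0,"gripper": 1}
    - {"x": 0,"y": 0,"z": 0,"ax": 0,"ay": 0,"az": 0,"gripper": 1}
    - {"x": 0,"y": 0,"z": 0,"ax": 0,"ay": 0,"az": 0,"gripper": 1}
    - {"x": 0,"y": 0,"z": 0,"ax": 0,"ay": 0,"az": 0,"gripper": 1}
    - {"x": 0,"y": 0,"z": 0,"ax": 0,"ay": 0,"az": 0,"gripper": 1}

```text
clock: 3.42
position: [433.3, -42.8, 28.5]
ee_rot: [-0.061, 0.998, 0.0, 0.001]
contact_force: [-0.4, 1.2, 2.6]
gripper_width: 25.4
grasp_force: 1.7
```

Request:
send_rows:
  targets:
    - {"x": 0,"y": 0,"z": 0,"ax": 0,"ay": 0,"az": 0,"gripper": 1}
    - {"x": 0,"y": 0,"z": 0,"ax": 0,"ay": 0,"az": 0,"gripper": 1}
    - {"x": 0,"y": 0,"z": -2,"ax": 0,"ay": 0,"az": 0,"gripper": 1}
    - {"x": 1.0,"y": 0,"z": -2.5,"ax": 0,"ay": 0,"az": 0,"gripper": 1}
    - {"x": 2.0,"y": 0,"z": -2.5,"ax": 0,"ay": 0,"az": 0,"gripper": 1}

```text
clock: 3.83
position: [403.8, -46.0, 97.8]
ee_rot: [-0.061, 0.998, -0.0, 0.0]
contact_force: [0.2, 1.6, -2.1]
gripper_width: 22.9
grasp_force: 59.7
```

Request:
send_rows:
  targets:
    - {"x": 2.0,"y": 2,"z": 0,"ax": 0,"ay": 0,"az": 0,"gripper": 1}
    - {"x": 0,"y": 3.5,"z": 0,"ax": 0,"ay": 0,"az": 0,"gripper": 1}
    - {"x": 0,"y": 3.5,"z": 0,"ax": 0,"ay": 0,"az": 0,"gripper": 1}
    - {"x": 0,"y": 3.5,"z": 0,"ax": 0,"ay": 0,"az": 0,"gripper": 1}
    - {"x": 0,"y": 3.5,"z": 0,"ax": 0,"ay": 0,"az": 0,"gripper": 1}

```text
clock: 4.25
position: [362.2, 111.1, 97.4]
ee_rot: [-0.06, 0.998, 0.0, -0.0]
contact_force: [1.1, -0.4, -4.2]
gripper_width: 23.2
grasp_force: 59.8
```

Request:
send_rows:
  targets:
    - {"x": 0,"y": 3.5,"z": 0,"ax": 0,"ay": 0,"az": 0,"gripper": 1}
    - {"x": 0,"y": 3.5,"z": 0,"ax": 0,"ay": 0,"az": 0,"gripper": 1}
    - {"x": 0,"y": 3.5,"z": 0,"ax": 0,"ay": 0,"az": 0,"gripper": 1}
    - {"x": 0,"y": 3.5,"z": 0,"ax": 0,"ay": 0,"az": 0,"gripper": 1}
    - {"x": 0,"y": 3.5,"z": 0,"ax": 0,"ay": 0,"az": 0.7,"gripper": 1}

```text
clock: 4.67
position: [340.8, 284.8, 97.1]
ee_rot: [-0.055, 0.999, -0.0, -0.001]
contact_force: [0.5, 0.0, -2.8]
gripper_width: 23.2
grasp_force: 59.8
```

Request:
send_rows:
  targets:
    - {"x": 0,"y": 3.5,"z": 0,"ax": 0,"ay": 0,"az": 0.7,"gripper": 1}
    - {"x": 0,"y": 3,"z": 0,"ax": 0,"ay": 0,"az": 0,"gripper": 1}
    - {"x": 0,"y": 1.5,"z": 0,"ax": 0,"ay": 0,"az": 0,"gripper": 1}
    - {"x": 0,"y": 0,"z": 0,"ax": 0,"ay": 0,"az": 0,"gripper": 1}
    - {"x": 0,"y": 0,"z": 0,"ax": 0,"ay": 0,"az": 0,"gripper": 1}

```text
clock: 5.08
position: [333.1, 362.9, 96.6]
ee_rot: [-0.049, 0.999, -0.001, -0.001]
contact_force: [-0.7, -0.9, -3.6]
gripper_width: 23.1
grasp_force: 59.9
```

```bash

python3 - <<'E'
from h import *
p,d,m=snap('wrist','w3'); w=cloud(d,m); np.savez('w3.npz',p=p,w=w)
for t in('hook','chamber','slot_mid'): print(t,arm.boxes_of('wrist',t)[:1])
plan(425,382,90,5.6)
s=w.reshape(-1,3)
s=s[(s[:,0]>510)&(s[:,0]<640)&(abs(s[:,1]-397)<70)]
for a,b in((8,16),(40,56)):
    q=s[(s[:,2]>a)&(s[:,2]<b)]
    if len(q): print(a,len(q),np.median(q,0),cv2.minAreaRect(q[:,:2].astype(np.float32)))
E
```

```text
hook []
chamber []
slot_mid []
pos [333.9 361.8  97.1] yaw 5.49 tilt [-0.001 -0.001 -1.   ] az -0.11 shift cm after turn [-9.27  1.13  0.71] before [-9.26  1.14  0.7 ] F [-0.4 -0.9 -3.5] w 23.4 t 5.28
```

View pics/w3.png

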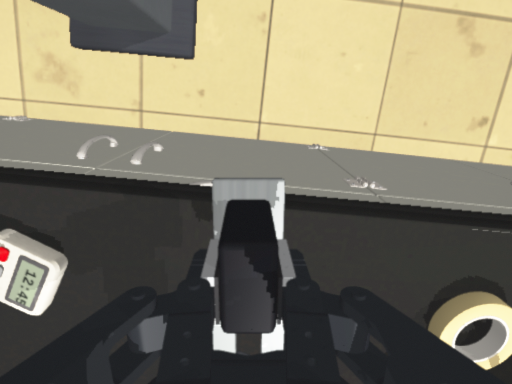

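The wrist camera sees the held hook's foot and handle (col 250, rows 180-350), but the gripper hides the mouth. I'll go to the standoff in front of the slide and use the top and side cameras for pin against jaws.

Request:
send_rows:
  targets:
    - {"x": -2.5,"y": 0.3,"z": 0,"ax": 0,"ay": 0,"az": 0,"gripper": 1}
    - {"x": -3,"y": 0.3,"z": 1,"ax": 0,"ay": 0,"az": 0,"gripper": 1}
    - {"x": -2.5,"y": 0.3,"z": 2,"ax": 0,"ay": 0,"az": 0,"gripper": 1}
    - {"x": -1.5,"y": 0.2,"z": 2,"ax": 0,"ay": 0,"az": 0,"gripper": 1}
    - {"x": -0.5,"y": 0,"z": 1,"ax": 0,"ay": 0,"az": 0,"gripper": 1}

```text
clock: 5.7
position: [434.1, 382.6, 35.1]
ee_rot: [-0.047, 0.999, -0.001, -0.001]
contact_force: [-0.1, -0.1, -4.6]
gripper_width: 23.2
grasp_force: 59.9
```

```bash

python3 - <<'E'
from h import *
I=[]
for n in('top','side'):
    p,d,m=snap(n); w=cloud(d,m); np.savez(n+'2.npz',p=p,w=w,d=d)
    b=arm.boxes_of(n,'slot_mid')[:1]+arm.boxes_of(n,'hook')[:1]; print(n,b)
    s=w.reshape(-1,3)
    s=s[(s[:,0]>490)&(s[:,0]<640)&(abs(s[:,1]-393)<60)]
    for a,b in((8,15),(20,34),(40,56)):
        q=s[(s[:,2]>a)&(s[:,2]<b)&(s[:,0]<622)]
        if len(q)>3: print(a,len(q),np.median(q,0).round(1),cv2.minAreaRect(q[:,:2].astype(np.float32)))
    c=dict(top=(187,190),side=(240,240))[n]
    x,y=c; I.append(cv2.resize(p[y-33:y+33,x-33:x+33,::-1],(396,396),interpolation=cv2.INTER_CUBIC))
cv2.imwrite('pics/c1.png',np.hstack(I))
plan(435,383,31,5.6)
E
```

```text
top [{'rect': [175.8, 164.1, 23.8, 31.9], 'score': 0.83}, {'rect': [179.8, 201.2, 17.0, 47.2], 'score': 0.7}]
8 304 [593.1 399.9  11.6] ((588.840576171875, 401.7701721191406), (66.67195129394531, 83.4777603149414), 2.138953924179077)
20 44 [510.  385.8  31.5] ((531.8438720703125, 389.5106506347656), (86.56372833251953, 39.18840789794922), 4.601856708526611)
40 34 [571.  391.2  47.9] ((535.6749267578125, 391.59039306640625), (89.03849029541016, 31.901227951049805), 8.938887596130371)
side [{'rect': [221.4, 238.3, 26.2, 12.9], 'score': 0.85}, {'rect': [258.3, 230.4, 36.1, 21.8], 'score': 0.79}]
8 219 [592.8 404.5  11. ] ((589.176513671875, 401.4136047363281), (68.46834564208984, 89.43793487548828), 4.120797157287598)
20 55 [512.4 397.1  27.4] ((532.4130859375, 398.78594970703125), (88.00251007080078, 32.680885314941406), 5.1239423751831055)
40 22 [570.7 396.7  46.8] ((570.6127319335938, 393.1015319824219), (16.04413604736328, 15.998539924621582), 84.83959197998047)
pos [432.1 384.2  38.7] yaw 5.61 tilt [ 0.001  0.001 -1.   ] az 0.01 shift cm after turn [-0.27 -0.15  0.77] before [-0.27 -0.15  0.77] F [-0.1 -0.3 -4.2] w 23.3 t 6.0
```

View pics/c1.png

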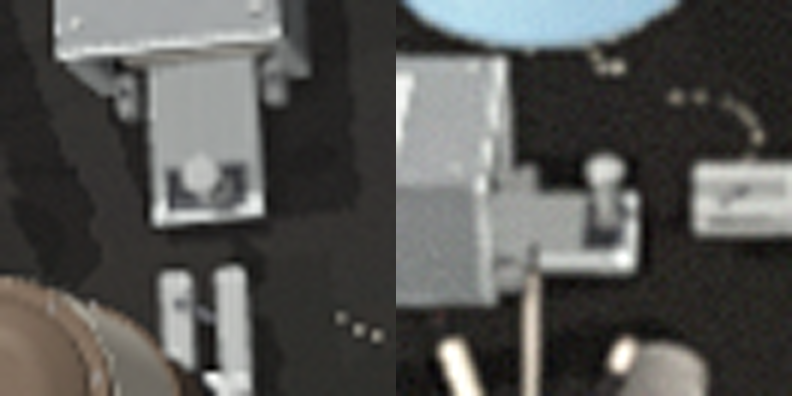

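The crop shows the pin head at (202,175), in the left-of-middle part of the window. The jaw noses are at (176,271) and (231,266), almost in line with the pin. Computing the lateral offset.

```bash

python3 - <<'E'
from h import *
f=np.load('top2.npz'); p=f['p'].astype(float); g=p.mean(2)
m=arm.camera_model('top')
# bright-weighted head centroid: upsampled edges
U=cv2.resize(g[157:223,154:220].astype(np.float32),None,fx=6,fy=6,interpolation=cv2.INTER_CUBIC)
for r in range(275,375,12):  # jaw bright runs
    b=U[r,150:260]>110; e=np.flatnonzero(np.diff(b.astype(int)))+150; print(r,e)
for r in range(160,196,6): 
    b=U[r,165:240]>130; print('head',r,np.flatnonzero(np.diff(b.astype(int)))+165)
def W(c,z): return atz(m,[((np.array(c)+.5)/6-.5+[154,157])],z)[0]
h=W((202,175),48.5); j1=W((176,271),40); j2=W((231,266),40)
# slide edges at z12
sl=[W(c,12) for c in((148,60),(155,226),(257,62),(265,215))]
print(h,j1,j2,(j1+j2)/2,[x.round(1) for x in sl])
w=np.load('side2.npz')['w'].reshape(-1,3)
E
```

```text
275 [160 189 213 245]
287 [158 191 215 245]
299 [159 191 215 246]
311 [161 191 216 246]
323 [161 192 215 248]
335 [161 193 217 248]
347 [150 162 193 218 249]
359 [158 172 194 218 250]
371 [156 162 216 250]
head 160 []
head 166 [218]
head 172 [180 218]
head 178 [181 218]
head 184 [165 183 214]
head 190 [166 188 210]
[574.4145748  390.62704855  48.5       ] [527.61722811 403.68243784  40.        ] [530.2819983  376.17136964  40.        ] [528.94961321 389.92690374  40.        ] [array([641.6, 429.9,  12. ]), array([554.7, 422.2,  12. ]), array([640.5, 372.8,  12. ]), array([560.6, 365.7,  12. ])]
```

```bash

python3 - <<'E'
from h import *
m=arm.camera_model('top')
def W(c,z): return atz(m,[((np.array(c)+.5)/6-.5+[154,157])],z)[0]
ax=np.array([np.cos(np.radians(5.6)),np.sin(np.radians(5.6))]); n=np.array([-ax[1],ax[0]])
h=W((199.5,176),48.5)
T=np.array([W(c,41) for c in((202,281),(202.8,293),(203.3,305),(204,317),(204.3,329),(205.3,341),(206,355))])
k=np.polyfit(T[:,0],T[:,1],1); print('hook yaw img',np.degrees(np.arctan(k[0])))
t=T.mean(0); print('head',h,'throat',t,'lat (head left +)',(h-t)[:2]@n,'ahead',(h-t)[:2]@ax, 'per hook axis',h[1]-np.polyval(k,h[0]))
plan(435,383,31,5.6)
E
```

```text
hook yaw img 5.223456755300575
head [573.90800691 391.86011623  48.5       ] throat [504.5452667  388.51784846  41.        ] lat (head left +) -3.4423008568193283 ahead 69.35784777248838 per hook axis -2.99886928964645
pos [432.1 384.2  38.7] yaw 5.61 tilt [ 0.001  0.001 -1.   ] az 0.01 shift cm after turn [-0.27 -0.15  0.77] before [-0.27 -0.15  0.77] F [-0.1 -0.3 -4.2] w 23.3 t 6.0
```

Request:
send_rows:
  targets:
    - {"x": 0,"y": -0.3,"z": 0.4,"ax": 0,"ay": 0,"az": 0,"gripper": 1}
    - {"x": -1,"y": 0,"z": 0.3,"ax": 0,"ay": 0,"az": 0,"gripper": 1}
    - {"x": -1,"y": 0,"z": 0,"ax": 0,"ay": 0,"az": 0,"gripper": 1}
    - {"x": -1,"y": 0,"z": 0,"ax": 0,"ay": 0,"az": 0,"gripper": 1}
    - {"x": 0,"y": 0,"z": 0,"ax": 0,"ay": 0,"az": 0,"gripper": 1}

```text
clock: 6.42
position: [465.4, 384.9, 30.7]
ee_rot: [-0.048, 0.999, 0.001, 0.001]
contact_force: [0.7, 0.9, -2.9]
gripper_width: 23.5
grasp_force: 59.9
```

```bash

python3 - <<'E'
from h import *
p,d,m=snap('top'); g=p.astype(float).mean(2)
U=cv2.resize(g[157:223,154:220].astype(np.float32),None,fx=6,fy=6,interpolation=cv2.INTER_CUBIC)
for r in list(range(160,196,6))+list(range(235,340,12)):
    b=U[r,150:260]>115; print(r,np.flatnonzero(np.diff(b.astype(int)))+150)
cv2.imwrite('pics/c2.png',cv2.resize(U,(594,594)))
plan(435,383,31,5.6)
E
```

```text
160 [151]
166 [152 220 245]
172 [152 166 179 219 246]
178 [152 165 180 220 246]
184 [153 166 182 215 247]
190 [153 166 187 212 246]
235 [159 189 215 245]
247 [159 190 216 245]
259 [161 191 213 246]
271 [152 160 192 217 247]
283 [173 192 217 248]
295 [187 190 218 248]
307 [218 249]
319 [211 250]
331 [220 250]
pos [464.2 384.3  30.4] yaw 5.49 tilt [ 0.001  0.001 -1.   ] az -0.11 shift cm after turn [ 2.92  0.16 -0.06] before [ 2.92  0.15 -0.06] F [-0.3  0.1 -4.1] w 23.4 t 6.47[ WARN:0@1.574] global loadsave.cpp:1063 imwrite_ Unsupported depth image for selected encoder is fallbacked to CV_8U.
```

View pics/c2.png

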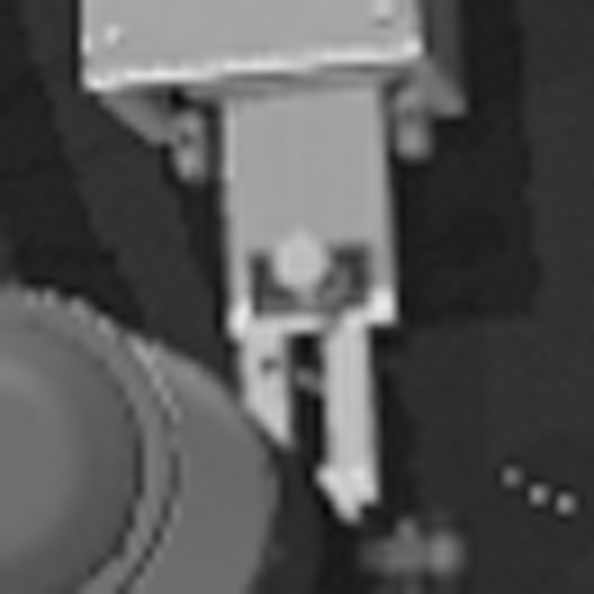

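The noses are now just at the slide's front edge (display row 325), and the throat is at display col 305 against the pin head at 300. Computing the residual with parallax.

```bash

python3 - <<'E'
from h import *
m=arm.camera_model('top')
def W(c,z): return atz(m,[((np.array(c)+.5)/6-.5+[154,157])],z)[0][:2]
h=W((199.5,176),48.5)
for a in(5.2,5.6):
  ax=np.array([np.cos(np.radians(a)),np.sin(np.radians(a))]); n=np.array([-ax[1],ax[0]])
  for c in((202,235),(203,247),(204.5,271),(204.7,283)): print(a,(h-W(c,34))@n,(h-W(c,34))@ax)
E
```

```text
5.2 -3.3085639384310346 27.035788045307722
5.2 -3.1114634080878316 33.130918138243075
5.2 -2.9744661024597683 45.267491268063786
5.2 -3.184827989413818 51.29673648097373
5.6 -3.497227184766509 27.01203125615733
5.6 -3.3426831473529166 33.108388825178984
5.6 -3.290417756397079 45.2456226091243
5.6 -3.5428662472118937 51.27325230249181
```

Request:
send_rows:
  targets:
    - {"x": 0,"y": -0.35,"z": 0,"ax": 0,"ay": 0,"az": 0,"gripper": 1}
    - {"x": 0,"y": 0,"z": 0,"ax": 0,"ay": 0,"az": 0,"gripper": 1}
    - {"x": 0,"y": 0,"z": 0,"ax": 0,"ay": 0,"az": 0,"gripper": 1}
    - {"x": 0,"y": 0,"z": 0,"ax": 0,"ay": 0,"az": 0,"gripper": 1}

```text
clock: 6.8
position: [462.8, 380.2, 30.4]
ee_rot: [-0.049, 0.999, -0.0, -0.0]
contact_force: [0.6, 0.3, -2.7]
gripper_width: 23.4
grasp_force: 60.0
```

```bash

python3 - <<'E'
from h import *
p,d,m=snap('top'); g=p.astype(float).mean(2)
U=cv2.resize(g[157:223,154:220].astype(np.float32),None,fx=6,fy=6,interpolation=cv2.INTER_CUBIC)
for r in [172,178]+list(range(235,290,12)):
    b=U[r,150:260]>115; print(r,np.flatnonzero(np.diff(b.astype(int)))+150)
plan(435,383,31,5.6)
E
```

```text
172 [152 166 178 219 246]
178 [153 165 180 220 246]
235 [169 199 222 254]
247 [168 199 224 254]
259 [169 198 222 255]
271 [159 169 201 225 255]
283 [155 165 176 201 226 256]
pos [462.8 380.4  30.4] yaw 5.58 tilt [ 0.  0. -1.] az -0.02 shift cm after turn [ 2.74  0.53 -0.06] before [ 2.74  0.53 -0.06] F [ 0.1  0.5 -2.8] w 23.0 t 6.85
```

Request:
send_rows:
  targets:
    - {"x": -0.4,"y": 0,"z": 0,"ax": 0,"ay": 0,"az": 0,"gripper": 1}
    - {"x": -0.4,"y": 0,"z": 0,"ax": 0,"ay": 0,"az": 0,"gripper": 1}
    - {"x": -0.3,"y": 0,"z": 0,"ax": 0,"ay": 0,"az": 0,"gripper": 1}
    - {"x": 0,"y": 0,"z": 0,"ax": 0,"ay": 0,"az": 0,"gripper": 1}
    - {"x": 0,"y": 0,"z": 0,"ax": 0,"ay": 0,"az": 0,"gripper": 1}

```text
clock: 7.27
position: [474.2, 381.4, 30.2]
ee_rot: [-0.048, 0.999, 0.0, -0.0]
contact_force: [0.4, 0.0, -3.5]
gripper_width: 22.8
grasp_force: 60.0
```

Request:
send_rows:
  targets:
    - {"x": -0.2,"y": 0,"z": 0,"ax": 0,"ay": 0,"az": 0,"gripper": 1}
    - {"x": -0.2,"y": 0,"z": 0,"ax": 0,"ay": 0,"az": 0,"gripper": 1}
    - {"x": 0,"y": 0,"z": 0,"ax": 0,"ay": 0,"az": 0,"gripper": 1}
    - {"x": 0,"y": 0,"z": 0,"ax": 0,"ay": 0,"az": 0,"gripper": 1}

```text
clock: 7.6
position: [478.0, 381.8, 30.3]
ee_rot: [-0.048, 0.999, -0.0, -0.0]
contact_force: [-0.6, 0.6, -4.1]
gripper_width: 23.1
grasp_force: 60.0
```

Request:
send_rows:
  targets:
    - {"x": -0.2,"y": 0,"z": 0,"ax": 0,"ay": 0,"az": 0,"gripper": 1}
    - {"x": -0.2,"y": 0,"z": 0,"ax": 0,"ay": 0,"az": 0,"gripper": 1}
    - {"x": 0,"y": 0,"z": 0,"ax": 0,"ay": 0,"az": 0,"gripper": 1}
    - {"x": 0,"y": 0,"z": 0,"ax": 0,"ay": 0,"az": 0,"gripper": 1}

```text
clock: 7.93
position: [482.0, 382.3, 30.3]
ee_rot: [-0.048, 0.999, 0.0, 0.0]
contact_force: [-0.5, 0.2, -3.6]
gripper_width: 23.4
grasp_force: 60.0
```

Request:
send_rows:
  targets:
    - {"x": -0.2,"y": 0,"z": 0,"ax": 0,"ay": 0,"az": 0,"gripper": 1}
    - {"x": -0.2,"y": 0,"z": 0,"ax": 0,"ay": 0,"az": 0,"gripper": 1}
    - {"x": 0,"y": 0,"z": 0,"ax": 0,"ay": 0,"az": 0,"gripper": 1}
    - {"x": 0,"y": 0,"z": 0,"ax": 0,"ay": 0,"az": 0,"gripper": 1}

```text
clock: 8.27
position: [486.0, 382.6, 30.3]
ee_rot: [-0.048, 0.999, 0.0, 0.0]
contact_force: [-0.7, 0.0, -3.7]
gripper_width: 23.3
grasp_force: 60.0
```

Request:
send_rows:
  targets:
    - {"x": -0.2,"y": 0,"z": 0,"ax": 0,"ay": 0,"az": 0,"gripper": 1}
    - {"x": -0.2,"y": 0,"z": 0,"ax": 0,"ay": 0,"az": 0,"gripper": 1}
    - {"x": 0,"y": 0,"z": 0,"ax": 0,"ay": 0,"az": 0,"gripper": 1}
    - {"x": 0,"y": 0,"z": 0,"ax": 0,"ay": 0,"az": 0,"gripper": 1}

```text
clock: 8.6
position: [490.0, 383.0, 30.3]
ee_rot: [-0.048, 0.999, 0.0, -0.0]
contact_force: [0.1, -0.4, -2.9]
gripper_width: 23.5
grasp_force: 60.0
```

Past the noses with no side load, so the pin is in the mouth. I'll go on towards the latch.

Request:
send_rows:
  targets:
    - {"x": -0.2,"y": 0,"z": 0,"ax": 0,"ay": 0,"az": 0,"gripper": 1}
    - {"x": -0.2,"y": 0,"z": 0,"ax": 0,"ay": 0,"az": 0,"gripper": 1}
    - {"x": 0,"y": 0,"z": 0,"ax": 0,"ay": 0,"az": 0,"gripper": 1}
    - {"x": 0,"y": 0,"z": 0,"ax": 0,"ay": 0,"az": 0,"gripper": 1}

```text
clock: 8.93
position: [493.1, 383.2, 29.8]
ee_rot: [-0.049, 0.999, -0.0, -0.001]
contact_force: [-3.4, 0.7, -4.1]
gripper_width: 23.4
grasp_force: 60.1
```

Request:
send_rows:
  targets:
    - {"x": -0.2,"y": 0,"z": 0,"ax": 0,"ay": 0,"az": 0,"gripper": 1}
    - {"x": -0.2,"y": 0,"z": 0,"ax": 0,"ay": 0,"az": 0,"gripper": 1}
    - {"x": 0,"y": 0,"z": 0,"ax": 0,"ay": 0,"az": 0,"gripper": 1}
    - {"x": 0,"y": 0,"z": 0,"ax": 0,"ay": 0,"az": 0,"gripper": 1}

```text
clock: 9.27
position: [495.4, 383.2, 29.4]
ee_rot: [-0.049, 0.999, -0.001, -0.002]
contact_force: [-8.0, 1.4, -3.0]
gripper_width: 23.4
grasp_force: 60.2
```

Request:
send_rows:
  targets:
    - {"x": -0.2,"y": 0,"z": 0,"ax": 0,"ay": 0,"az": 0,"gripper": 1}
    - {"x": -0.2,"y": 0,"z": 0,"ax": 0,"ay": 0,"az": 0,"gripper": 1}
    - {"x": 0,"y": 0,"z": 0,"ax": 0,"ay": 0,"az": 0,"gripper": 1}
    - {"x": 0,"y": 0,"z": 0,"ax": 0,"ay": 0,"az": 0,"gripper": 1}

```text
clock: 9.6
position: [499.1, 384.1, 29.0]
ee_rot: [-0.049, 0.999, -0.001, -0.002]
contact_force: [-8.3, 3.2, -5.5]
gripper_width: 23.5
grasp_force: 59.9
```

Request:
send_rows:
  targets:
    - {"x": -0.2,"y": 0,"z": 0,"ax": 0,"ay": 0,"az": 0,"gripper": 1}
    - {"x": -0.2,"y": 0,"z": 0,"ax": 0,"ay": 0,"az": 0,"gripper": 1}
    - {"x": -0.2,"y": 0,"z": 0,"ax": 0,"ay": 0,"az": 0,"gripper": 1}
    - {"x": 0,"y": 0,"z": 0,"ax": 0,"ay": 0,"az": 0,"gripper": 1}

```text
clock: 9.93
position: [506.6, 386.0, 29.6]
ee_rot: [-0.049, 0.999, 0.001, -0.001]
contact_force: [-4.4, 4.9, -6.0]
gripper_width: 23.2
grasp_force: 59.8
```

Request:
send_rows:
  targets:
    - {"x": -0.2,"y": 0,"z": 0,"ax": 0,"ay": 0,"az": 0,"gripper": 1}
    - {"x": -0.2,"y": 0,"z": 0,"ax": 0,"ay": 0,"az": 0,"gripper": 1}
    - {"x": -0.2,"y": 0,"z": 0,"ax": 0,"ay": 0,"az": 0,"gripper": 1}
    - {"x": 0,"y": 0,"z": 0,"ax": 0,"ay": 0,"az": 0,"gripper": 1}

```text
clock: 10.27
position: [513.8, 386.9, 30.2]
ee_rot: [-0.049, 0.999, 0.001, 0.001]
contact_force: [-2.1, 3.8, -5.7]
gripper_width: 23.2
grasp_force: 59.8
```

Request:
send_rows:
  targets:
    - {"x": -0.2,"y": 0,"z": 0,"ax": 0,"ay": 0,"az": 0,"gripper": 1}
    - {"x": -0.2,"y": 0,"z": 0,"ax": 0,"ay": 0,"az": 0,"gripper": 1}
    - {"x": 0,"y": 0,"z": 0,"ax": 0,"ay": 0,"az": 0,"gripper": 1}

```text
clock: 10.52
position: [519.2, 387.5, 30.8]
ee_rot: [-0.049, 0.999, 0.002, 0.002]
contact_force: [3.0, 4.4, -6.4]
gripper_width: 23.4
grasp_force: 59.8
```

Request:
send_rows:
  targets:
    - {"x": -0.2,"y": 0.1,"z": 0,"ax": 0,"ay": 0,"az": 0,"gripper": 1}
    - {"x": -0.1,"y": 0,"z": 0,"ax": 0,"ay": 0,"az": 0,"gripper": 1}
    - {"x": 0,"y": 0,"z": 0,"ax": 0,"ay": 0,"az": 0,"gripper": 1}
    - {"x": 0,"y": 0,"z": 0,"ax": 0,"ay": 0,"az": 0,"gripper": 1}

```text
clock: 10.85
position: [520.5, 385.9, 30.1]
ee_rot: [-0.048, 0.999, -0.001, -0.001]
contact_force: [0.3, 1.2, -3.0]
gripper_width: 23.2
grasp_force: 60.0
```

Request:
send_rows:
  targets:
    - {"x": -0.2,"y": 0,"z": 0,"ax": 0,"ay": 0,"az": 0,"gripper": 1}
    - {"x": 0,"y": 0,"z": 0,"ax": 0,"ay": 0,"az": 0,"gripper": 1}
    - {"x": 0,"y": 0,"z": 0,"ax": 0,"ay": 0,"az": 0,"gripper": 1}

```text
clock: 11.1
position: [522.7, 386.9, 30.3]
ee_rot: [-0.048, 0.999, -0.0, -0.0]
contact_force: [0.7, 0.1, -3.7]
gripper_width: 23.5
grasp_force: 60.0
```

Request:
send_rows:
  targets:
    - {"x": -0.2,"y": 0,"z": 0,"ax": 0,"ay": 0,"az": 0,"gripper": 1}
    - {"x": 0,"y": 0,"z": 0,"ax": 0,"ay": 0,"az": 0,"gripper": 1}
    - {"x": 0,"y": 0,"z": 0,"ax": 0,"ay": 0,"az": 0,"gripper": 1}

```text
clock: 11.35
position: [524.7, 387.4, 30.3]
ee_rot: [-0.048, 0.999, -0.0, 0.0]
contact_force: [-0.2, 0.2, -3.8]
gripper_width: 22.9
grasp_force: 60.0
```

Request:
send_rows:
  targets:
    - {"x": -0.2,"y": 0,"z": 0,"ax": 0,"ay": 0,"az": 0,"gripper": 1}
    - {"x": 0,"y": 0,"z": 0,"ax": 0,"ay": 0,"az": 0,"gripper": 1}
    - {"x": 0,"y": 0,"z": 0,"ax": 0,"ay": 0,"az": 0,"gripper": 1}

```text
clock: 11.6
position: [526.3, 387.4, 30.2]
ee_rot: [-0.048, 0.999, -0.0, -0.0]
contact_force: [-1.3, -0.1, -2.9]
gripper_width: 23.2
grasp_force: 60.2
```

Request:
send_rows:
  targets:
    - {"x": -0.2,"y": 0,"z": 0,"ax": 0,"ay": 0,"az": 0,"gripper": 1}
    - {"x": 0,"y": 0,"z": 0,"ax": 0,"ay": 0,"az": 0,"gripper": 1}
    - {"x": 0,"y": 0,"z": 0,"ax": 0,"ay": 0,"az": 0,"gripper": 1}

```text
clock: 11.85
position: [526.5, 387.3, 30.0]
ee_rot: [-0.049, 0.999, -0.001, -0.002]
contact_force: [-7.1, 0.6, -0.7]
gripper_width: 23.5
grasp_force: 60.5
```

Seated: a firm stop at x≈526.5 with 7 N. Now pulling back to test the latch.

Request:
send_rows:
  targets:
    - {"x": 0.4,"y": 0,"z": 0,"ax": 0,"ay": 0,"az": 0,"gripper": 1}
    - {"x": 0.4,"y": 0,"z": 0,"ax": 0,"ay": 0,"az": 0,"gripper": 1}
    - {"x": 0.4,"y": 0,"z": 0,"ax": 0,"ay": 0,"az": 0,"gripper": 1}
    - {"x": 0.4,"y": 0,"z": 0,"ax": 0,"ay": 0,"az": 0,"gripper": 1}
    - {"x": 0.2,"y": 0,"z": 0,"ax": 0,"ay": 0,"az": 0,"gripper": 1}

```text
clock: 12.27
position: [510.8, 386.2, 30.5]
ee_rot: [-0.049, 0.999, 0.0, 0.001]
contact_force: [4.1, -0.2, -5.9]
gripper_width: 23.4
grasp_force: 59.8
```

Request:
send_rows:
  targets:
    - {"x": 0.2,"y": 0,"z": 0,"ax": 0,"ay": 0,"az": 0,"gripper": 1}
    - {"x": 0.2,"y": 0,"z": 0,"ax": 0,"ay": 0,"az": 0,"gripper": 1}
    - {"x": 0.2,"y": 0,"z": 0,"ax": 0,"ay": 0,"az": 0,"gripper": 1}
    - {"x": 0,"y": 0,"z": 0,"ax": 0,"ay": 0,"az": 0,"gripper": 1}

```text
clock: 12.6
position: [504.6, 385.5, 30.5]
ee_rot: [-0.049, 0.999, 0.0, 0.0]
contact_force: [2.8, -0.5, -3.9]
gripper_width: 23.1
grasp_force: 59.9
```

Request:
send_rows:
  targets:
    - {"x": 0.3,"y": 0,"z": 0,"ax": 0,"ay": 0,"az": 0,"gripper": 1}
    - {"x": 0.3,"y": 0,"z": 0,"ax": 0,"ay": 0,"az": 0,"gripper": 1}
    - {"x": 0.3,"y": 0,"z": 0,"ax": 0,"ay": 0,"az": 0,"gripper": 1}
    - {"x": 0,"y": 0,"z": 0,"ax": 0,"ay": 0,"az": 0,"gripper": 1}

```text
clock: 12.93
position: [494.8, 384.4, 30.3]
ee_rot: [-0.049, 0.999, -0.0, -0.0]
contact_force: [1.3, -0.2, -3.8]
gripper_width: 23.4
grasp_force: 60.0
```

```bash

python3 - <<'E'
from h import *
p,d,m=snap('top')
cv2.imwrite('pics/c3.png',cv2.resize(p[157:223,154:220,::-1],(396,396),interpolation=cv2.INTER_CUBIC))
plan(435,383,31,5.6)
E
```

```text
pos [494.9 384.4  30.3] yaw 5.58 tilt [-0.001 -0.001 -1.   ] az -0.02 shift cm after turn [ 5.98  0.44 -0.07] before [ 5.98  0.44 -0.06] F [ 0.2  0.1 -4. ] w 23.1 t 12.98
```

View pics/c3.png

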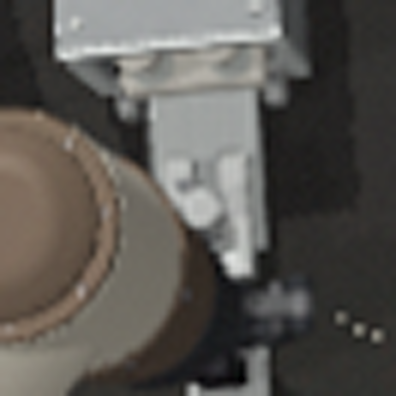

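The latch holds. The pin head (202,207) has come along with the slide, and the vial rack now shows at the chamber mouth (200,70). Drawing on gently.

Request:
send_rows:
  targets:
    - {"x": 0.3,"y": 0,"z": 0,"ax": 0,"ay": 0,"az": 0,"gripper": 1}
    - {"x": 0.3,"y": 0,"z": 0,"ax": 0,"ay": 0,"az": 0,"gripper": 1}
    - {"x": 0.3,"y": 0,"z": 0,"ax": 0,"ay": 0,"az": 0,"gripper": 1}
    - {"x": 0.3,"y": 0,"z": 0,"ax": 0,"ay": 0,"az": 0,"gripper": 1}
    - {"x": 0.3,"y": 0,"z": 0,"ax": 0,"ay": 0,"az": 0,"gripper": 1}

```text
clock: 13.4
position: [480.5, 383.1, 30.3]
ee_rot: [-0.049, 0.999, 0.0, 0.0]
contact_force: [3.6, -0.2, -4.1]
gripper_width: 23.0
grasp_force: 59.9
```

Request:
send_rows:
  targets:
    - {"x": 0.3,"y": 0,"z": 0,"ax": 0,"ay": 0,"az": 0,"gripper": 1}
    - {"x": 0.3,"y": 0,"z": 0,"ax": 0,"ay": 0,"az": 0,"gripper": 1}
    - {"x": 0.3,"y": 0,"z": 0,"ax": 0,"ay": 0,"az": 0,"gripper": 1}
    - {"x": 0.3,"y": 0,"z": 0,"ax": 0,"ay": 0,"az": 0,"gripper": 1}
    - {"x": 0.3,"y": 0,"z": 0,"ax": 0,"ay": 0,"az": 0,"gripper": 1}

```text
clock: 13.82
position: [465.6, 381.7, 30.3]
ee_rot: [-0.049, 0.999, 0.0, 0.0]
contact_force: [3.1, -0.6, -4.5]
gripper_width: 23.5
grasp_force: 59.9
```

Request:
send_rows:
  targets:
    - {"x": 0.3,"y": 0,"z": 0,"ax": 0,"ay": 0,"az": 0,"gripper": 1}
    - {"x": 0.3,"y": 0,"z": 0,"ax": 0,"ay": 0,"az": 0,"gripper": 1}
    - {"x": 0.3,"y": 0,"z": 0,"ax": 0,"ay": 0,"az": 0,"gripper": 1}
    - {"x": 0.3,"y": 0,"z": 0,"ax": 0,"ay": 0,"az": 0,"gripper": 1}
    - {"x": 0.3,"y": 0,"z": 0,"ax": 0,"ay": 0,"az": 0,"gripper": 1}

```text
clock: 14.23
position: [450.6, 380.2, 30.3]
ee_rot: [-0.049, 0.999, -0.0, -0.0]
contact_force: [3.7, -0.2, -4.2]
gripper_width: 23.3
grasp_force: 59.9
```

Request:
send_rows:
  targets:
    - {"x": 0.3,"y": 0,"z": 0,"ax": 0,"ay": 0,"az": 0,"gripper": 1}
    - {"x": 0.3,"y": 0,"z": 0,"ax": 0,"ay": 0,"az": 0,"gripper": 1}
    - {"x": 0.2,"y": 0,"z": 0,"ax": 0,"ay": 0,"az": 0,"gripper": 1}
    - {"x": 0.2,"y": 0,"z": 0,"ax": 0,"ay": 0,"az": 0,"gripper": 1}
    - {"x": 0,"y": 0,"z": 0,"ax": 0,"ay": 0,"az": 0,"gripper": 1}

```text
clock: 14.65
position: [440.3, 379.1, 30.3]
ee_rot: [-0.049, 0.999, -0.0, -0.0]
contact_force: [2.0, 0.2, -3.7]
gripper_width: 23.3
grasp_force: 60.0
```

Request:
send_rows:
  targets:
    - {"x": 0.2,"y": 0,"z": 0,"ax": 0,"ay": 0,"az": 0,"gripper": 1}
    - {"x": 0.2,"y": 0,"z": 0,"ax": 0,"ay": 0,"az": 0,"gripper": 1}
    - {"x": 0.2,"y": 0,"z": 0,"ax": 0,"ay": 0,"az": 0,"gripper": 1}
    - {"x": 0,"y": 0,"z": 0,"ax": 0,"ay": 0,"az": 0,"gripper": 1}

```text
clock: 14.98
position: [434.5, 378.5, 30.3]
ee_rot: [-0.049, 0.999, -0.0, -0.0]
contact_force: [2.2, -0.8, -3.1]
gripper_width: 23.3
grasp_force: 60.0
```

Request:
send_rows:
  targets:
    - {"x": 0.2,"y": 0,"z": 0,"ax": 0,"ay": 0,"az": 0,"gripper": 1}
    - {"x": 0.2,"y": 0,"z": 0,"ax": 0,"ay": 0,"az": 0,"gripper": 1}
    - {"x": 0,"y": 0,"z": 0,"ax": 0,"ay": 0,"az": 0,"gripper": 1}
    - {"x": 0,"y": 0,"z": 0,"ax": 0,"ay": 0,"az": 0,"gripper": 1}

```text
clock: 15.32
position: [431.6, 378.4, 30.3]
ee_rot: [-0.049, 0.999, 0.0, 0.001]
contact_force: [5.3, -1.4, -5.2]
gripper_width: 23.0
grasp_force: 59.7
```

Request:
send_rows:
  targets:
    - {"x": 0.1,"y": 0,"z": 0,"ax": 0,"ay": 0,"az": 0,"gripper": 1}
    - {"x": 0,"y": 0,"z": 0,"ax": 0,"ay": 0,"az": 0,"gripper": 1}
    - {"x": 0.1,"y": 0,"z": 0,"ax": 0,"ay": 0,"az": 0,"gripper": 1}
    - {"x": 0,"y": 0,"z": 0,"ax": 0,"ay": 0,"az": 0,"gripper": 1}
    - {"x": 0,"y": 0,"z": 0,"ax": 0,"ay": 0,"az": 0,"gripper": 1}

```text
clock: 15.73
position: [431.2, 378.6, 30.4]
ee_rot: [-0.048, 0.999, 0.001, 0.002]
contact_force: [11.9, -2.1, -8.9]
gripper_width: 23.3
grasp_force: 59.4
```

Front stop found (12 N, x not moving, 80 mm past the coupling point). Relaxing the load, then lowering to the bench.

Request:
send_rows:
  targets:
    - {"x": -0.2,"y": 0,"z": 0,"ax": 0,"ay": 0,"az": 0,"gripper": 1}
    - {"x": -0.2,"y": 0,"z": 0,"ax": 0,"ay": 0,"az": 0,"gripper": 1}
    - {"x": 0,"y": 0,"z": 0.1,"ax": 0,"ay": 0,"az": 0,"gripper": 1}
    - {"x": 0,"y": 0,"z": 0.1,"ax": 0,"ay": 0,"az": 0,"gripper": 1}
    - {"x": 0,"y": 0,"z": 0,"ax": 0,"ay": 0,"az": 0,"gripper": 1}

```text
clock: 16.15
position: [432.5, 378.3, 28.7]
ee_rot: [-0.049, 0.999, -0.0, -0.0]
contact_force: [-1.5, -1.1, 0.8]
gripper_width: 23.4
grasp_force: 60.7
```

Request:
send_rows:
  targets:
    - {"x": 0,"y": 0,"z": 0.1,"ax": 0,"ay": 0,"az": 0,"gripper": 1}
    - {"x": 0,"y": 0,"z": 0,"ax": 0,"ay": 0,"az": 0,"gripper": 1}
    - {"x": 0,"y": 0,"z": 0,"ax": 0,"ay": 0,"az": 0,"gripper": 1}

```text
clock: 16.4
position: [432.4, 378.3, 28.7]
ee_rot: [-0.049, 0.999, -0.0, -0.0]
contact_force: [-2.3, -0.8, 6.6]
gripper_width: 23.0
grasp_force: 61.7
```

On the bench (+6.6 N). Relieve the press slightly, let go and rise.

Request:
send_rows:
  targets:
    - {"x": 0,"y": 0,"z": -0.1,"ax": 0,"ay": 0,"az": 0,"gripper": 1}
    - {"x": 0,"y": 0,"z": 0,"ax": 0,"ay": 0,"az": 0,"gripper": 0.2}
    - {"x": 0,"y": 0,"z": 0,"ax": 0,"ay": 0,"az": 0,"gripper": 0}
    - {"x": 0,"y": 0,"z": 0,"ax": 0,"ay": 0,"az": 0,"gripper": 0}
    - {"x": 0,"y": 0,"z": 0,"ax": 0,"ay": 0,"az": 0,"gripper": 0}

```text
clock: 16.82
position: [433.2, 378.8, 28.4]
ee_rot: [-0.049, 0.999, 0.0, 0.0]
contact_force: [0.4, 0.1, 0.8]
gripper_width: 42.9
grasp_force: 0.0
```

Request:
send_rows:
  targets:
    - {"x": 0,"y": 0,"z": -1,"ax": 0,"ay": 0,"az": 0,"gripper": 0}
    - {"x": 0,"y": 0,"z": -3,"ax": 0,"ay": 0,"az": 0,"gripper": 0}
    - {"x": 0,"y": 0,"z": -4,"ax": 0,"ay": 0,"az": 0,"gripper": 0}
    - {"x": 0,"y": 0,"z": -4,"ax": 0,"ay": 0,"az": 0,"gripper": 0}
    - {"x": 2,"y": 0,"z": -3,"ax": 0,"ay": 0,"az": 0,"gripper": 0}

```text
clock: 17.23
position: [415.9, 377.9, 182.6]
ee_rot: [-0.048, 0.999, 0.002, 0.003]
contact_force: [0.5, 2.1, 0.7]
gripper_width: 42.8
grasp_force: 0.0
```

Request:
send_rows:
  targets:
    - {"x": 3.5,"y": 0,"z": -2,"ax": 0,"ay": 0,"az": 0,"gripper": 0}
    - {"x": 3,"y": 0,"z": 0,"ax": 0,"ay": 0,"az": 0,"gripper": 0}
    - {"x": 0,"y": 0,"z": 0,"ax": 0,"ay": 0,"az": 0,"gripper": 0}
    - {"x": 0,"y": 0,"z": 0,"ax": 0,"ay": 0,"az": 0,"gripper": 0}

```text
clock: 17.57
position: [347.5, 370.3, 199.9]
ee_rot: [-0.05, 0.999, 0.001, 0.001]
contact_force: [0.0, 0.5, -0.5]
gripper_width: 42.7
grasp_force: 0.0
```

```bash

python3 - <<'E'
from h import *
I=[]
for n,(x,y) in dict(top=(187,195),side=(250,240),wrist=(256,192)).items():
    p,d,m=snap(n); 
    I.append(cv2.resize(p[max(0,y-40):y+40,x-33:x+33,::-1] if n!='wrist' else p[100:384,140:374,::-1],(260,315),interpolation=cv2.INTER_CUBIC))
    if n=='top':
        w=cloud(d,m).reshape(-1,3); s=w[(w[:,0]>380)&(w[:,0]<560)&(abs(w[:,1]-385)<50)]
        for a,b in((24,36),(42,54),(56,66)):
            q=s[(s[:,2]>a)&(s[:,2]<b)]
            if len(q)>3: print(a,len(q),np.median(q,0).round(1),cv2.minAreaRect(q[:,:2].astype(np.float32)))
cv2.imwrite('pics/c4.png',np.hstack(I))
plan(435,383,31,5.6)
E
```

```text
24 262 [486.3 379.6  30.5] ((490.05682373046875, 382.9977111816406), (159.51976013183594, 48.492637634277344), 17.0047550201416)
42 51 [493.5 379.5  48.6] ((488.2578125, 380.5036926269531), (155.0755157470703, 19.52538299560547), 18.805255889892578)
56 134 [433.8 377.   61. ] ((486.2348327636719, 387.4780578613281), (155.4687042236328, 26.954072952270508), 11.079795837402344)
pos [349.  370.4 198.3] yaw 5.54 tilt [ 0. -0. -1.] az -0.06 shift cm after turn [-8.68  0.41 16.73] before [-8.68  0.42 16.74] F [ 0.2  0.3 -0.1] w 42.7 t 17.72
```

View pics/c4.png

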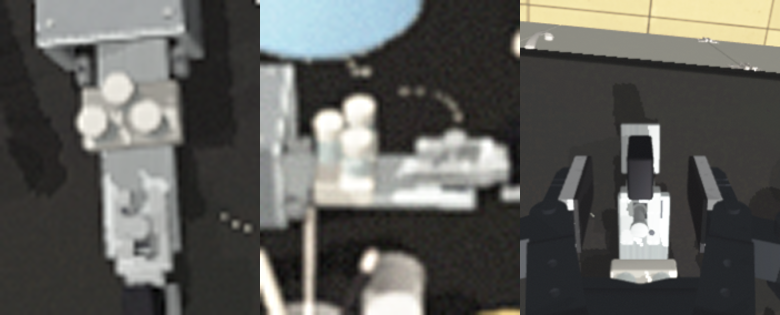

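The slide is fully out: the pin moved from x 574 to 494, which is 80 mm. The vials are standing, the hook is flat on the bench with the pin in its jaws, and the gripper is clear. Handing in.

```bash
python3 -c "
from bench import arm; print(arm.job_done())"
```

```text
the job is handed in; nothing more can be done
None
```

I coupled the hook to the pin, drew the slide all the way out (about 80 mm, to its front stop), left the hook coupled and lying flat on the bench, and handed the job in at about 18 s; I have not seen the verdict.

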